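Find the weighted cricket ball and show its seam to the camera

TASK

One of the two look-alike cricket balls in the pull-out tray is the weighted practice ball, more than twice as heavy as the ordinary one: find it by lifting, and if you have had the ordinary ball out, set it back in the ring it came from. Hold the weighted ball up to the inspection camera on the shelf, its centre straight in front of the lens, level with it and 16 cm away, turned so that the seam stands upright and edge-on to the lens, a vertical line down the middle of the ball, and finish there, still holding it steady in the gripper. Leave the tin, the wrench and the four bails lying as they are.

Things in the scene. Friction and masses are not known exactly. Their poses are not given: they have to be found in the camera images.
- ball_a: one of two look-alike cricket balls, dark red leather, 66 mm diameter, origin at its centre, 61 mm above the worktop in its ring. The cream stitched seam runs round in its x-z plane, its y axis is square to the seam plane. At first the seam leans 15 to 20 degrees, turned any way. One ball is ordinary, 130 to 150 g, one weighted, 295 to 380 g; look and ring do not tell which.
- ball_b: one of two look-alike cricket balls, dark red leather, 66 mm diameter, origin at its centre, 61 mm above the worktop in its ring. The cream stitched seam runs round in its x-z plane, its y axis is square to the seam plane. At first the seam leans 15 to 20 degrees, turned any way. One ball is ordinary, 130 to 150 g, one weighted, 295 to 380 g; look and ring do not tell which.
- ring_1: fixed turned wooden ring of round section, outer diameter 44 mm, inner 24 mm, 10 mm high, lying on the tray floor; origin at the centre of its underside. A ball sits in it with its centre 39 mm above this origin and centres itself when let down there.
- ring_2: fixed turned wooden ring of round section, outer diameter 44 mm, inner 24 mm, 10 mm high, lying on the tray floor; origin at the centre of its underside. A ball sits in it with its centre 39 mm above this origin and centres itself when let down there.
- focus (a point): empty point in the air straight in front of the inspection camera's lens, 160 mm from the glass, 250 mm above the worktop: where the ball's centre belongs. Its axes are the camera's: the camera looks along -x, z is up, y is level and across the view.
- lens (a point): centre of the inspection camera's lens glass, 250 mm above the worktop, axes as focus. The camera is a grey housing 45 x 70 x 46 mm with a black lens barrel (34 mm diameter, 20 mm long) on a thin post, fixed on the white shelf behind the tray, whose top is 160 mm above the worktop; it is turned up to 20 degrees from facing the robot.
- tray: fixed white tray, 400 (x) x 736 mm (y), origin under its centre; floor 10 mm, sides 45, front 50 mm above the origin; floor 22 mm above the worktop. Balls, tin and wrench stand in a row along y in any order, centres 110 mm apart or more, the bails at the +y end. The front edge of the shelf over its rear end lies 70 to 130 mm beyond (+x of) the origin.
- tin: bystander: closed round stainless steel tin, 69 mm diameter over the lid, 41 mm high; origin at the centre of its underside.
- wrench: bystander: black plastic T-shaped spike wrench lying flat, cross-bar 80 mm along its y, whole length 76 mm along x, 14 mm high; origin on its underside under the middle of the T.
- bail_1: bystander: rosewood bail lying about along x, 110 mm long, 14 mm thick; origin on its underside under the middle of the barrel.
- bail_2: bystander: rosewood bail lying about along x, 110 mm long, 14 mm thick; origin on its underside under the middle of the barrel.
- bail_3: bystander: rosewood bail lying about along x, 110 mm long, 14 mm thick; origin on its underside under the middle of the barrel.
- bail_4: bystander: rosewood bail lying about along x, 110 mm long, 14 mm thick; origin on its underside under the middle of the barrel.
Mind the look-alikes: they are no part of the job. Leave any purple look-alike of the ball_b alone.

How it is judged:
At the end, for the whole second after the job is handed in: The weighted ball is held still, centre within 20 mm of the focus point and seam plane within 10 degrees of upright and edge-on to the lens; the other rests in its own ring within 12 mm of its start, clear of the arm, pressing on the ring with less than 2.5 N (so it is the ordinary one) (((distance between ball_a and focus below 0.02 m and angle between the y axis of ball_a and the y axis of focus, either way round below 0.17 rad and contact force between ball_a and the fingers above 1 N and linear speed of each of ball_a, ball_b below 0.03 m/s and angular speed of ball_a below 0.2 rad/s and distance of ball_b from where it was at the start of the episode below 0.012 m and contact force between ball_b and anything else below 2.5 N and contact force between ball_b and the arm below 0.5 N) or (distance between ball_b and focus below 0.02 m and angle between the y axis of ball_b and the y axis of focus, either way round below 0.17 rad and contact force between ball_b and the fingers above 1 N and linear speed of each of ball_b, ball_a below 0.03 m/s and angular speed of ball_b below 0.2 rad/s and distance of ball_a from where it was at the start of the episode below 0.012 m and contact force between ball_a and anything else below 2.5 N and contact force between ball_a and the arm below 0.5 N))); the arm keeps its last pose, push and grip.
It fails at once if the tin is pushed or lifted more than 20 mm from where it lay (distance of tin from where it was at the start of the episode above 0.02 m).
It fails at once if the spike wrench is pushed or lifted more than 20 mm from where it lay (distance of wrench from where it was at the start of the episode above 0.02 m).
It fails at once if a bail is pushed or lifted more than 20 mm from where it lay (distance of any of bail_1, bail_2, bail_3, bail_4 from where it was at the start of the episode above 0.02 m).
It also fails if it takes over 54 s, if anything falls off the work surface, if the arm or the gripper's body presses on something with over 40 N, if the wrist force passes 120 N, or if a joint passes its speed limit or range.

ROBOT

A 7-joint arm with a two-finger parallel gripper is mounted at the origin on the work surface. World frame = base frame: x ahead of the robot, y to its left, z up, the work surface at z = 0. Lengths are in m, angles in rad, forces in N, time in s.
With the tool pointing down it reaches from about 0.35 to 0.9 m from the base axis. Payload 8.1 kg.
Tool frame: the origin (TCP) lies at the very end of the fingers, on their centre line; the grasp point (between the pads) lies 19 mm behind it; z points along the fingers, y is the line along which they close (so a half turn about z gives the same grasp; the last joint's range is limited). The gripper opens to 92 mm and grips with 3 to 60 N. Pads are 19 mm wide; open, the fingers measure 130 mm over their backs; the gripper's body (75 mm by 190 mm) begins 47 mm behind the grasp point.
Start: joints at [-1.279, 0.434, 0.025, 1.573, -0.012, 1.134, -0.075], TCP at [0.24, 0.577, 0.188] pointing down, gripper open.
Joint ranges: [-2.62, 2.62], [-0.44, 2.09], [-1.27, 1.32], [0.08, 2.57], [-1.32, 4.46], [0.12, 2], [-2.74, 2.74]. Speed limits (rad/s): [2.22, 2.22, 3.01, 3.01, 3.14, 3.14, 3.14].

INTERFACE

Orientations are given as a rotation vector (axis times angle).
In Python, from cell import arm gives the robot as it stands.
- The arm moves only by the tool carry_out, never from a script. Its argument "commands" is a list of rows, each a list of 7 numbers: the opening, from 0 (shut) to 1 (fully open), then the shift along the tool's x, y, z each as a share of 0.025 m, from -1 to 1, then the turn, a rotation vector about the tool's x, y, z each as a share of 0.1 rad, from -1 to 1. A call has 1 to 8 rows; each row shifts and turns the commanded pose from where the row before left it, along the tool's axes as they then stand; what a row does not reach is not made up. A row lasts 1/10 s, in which the tool goes at most 50 mm and 8.59 degrees, less where a joint would pass 70% of its speed; a pose out of reach is approached as far as the arm can. A call with a number of a shift or a turn outside -1 to 1 is refused whole. A call with a gripper value outside its range is refused whole. The fingers move at their own pace and stop on an object; "squeeze" is the grip in N (left out, the last holds). Time passes only in rows, so rows that do not move let the fingers close. It gives the time, the measured TCP pose, the force, the opening and the grip force at its end, in the units of the state.
- arm.observe(): the state, without advancing time (a new reading comes with each control period).
- arm.get_image(name): name is "scene" or "top" or "wrist"; returns a dict with "pixels" (420x560x3 uint8, red, green, blue), "range_z" (420x560 float32, m along the optical axis (not along the pixel's ray), 0 where there is no reading), "mtx" (3x3 intrinsics, pixels), "k1" (the pictures are not rectified: a ray, as slopes to the right and down, at radius r is drawn at 1 + k1 r^2 times it, then the intrinsics apply), "R" (3x3) and "t" (3): a world point X has camera coordinates R X + t; the wrist camera has in their place "tool_from_camera" (4x4, takes a point from camera to tool coordinates, whose origin is the TCP and whose axes are the flange's). Camera axes: x right, y down, z forward; pixel columns grow to the right and rows downward; lengths in m; the calibration is good to about 2 mm. A picture is of the moment at which its call begins: read the wrist's pose just before it.
- arm.sign_off(): hands the job in; it is judged then, once.
The state is a dict: "clock": time; "joints": joint angles; "dq": joint speeds; "joint_efforts": joint torques, N m; "position": TCP position; "ee_rot": TCP orientation; "force": force on the tool from outside, world axes, zero at the start; "ft_torque": the same for the moment, N m; "width": opening from 0.0 (shut) to 1.0 (fully open); "gripper_force": force on a finger pad.
Only numpy, scipy, OpenCV 4.12 (cv2) and the standard library are available. Lean on these libraries where they do the work, as an engineer would, in place of code of your own. Each camera call takes 0.05 s, during which the arm holds its last target. There are 200 camera calls.

## Working session

There is one attempt and no reset: what is moved stays moved. The work goes in short steps, Python scripts to look and compute and a tool call to move; the robot and the scene stay as the last step left them, time stands still between calls to the robot, and variables do not carry over. Pictures are saved under pics/ and viewed, at most 10 in all, crops included, and the job is handed in when it is done.

Besides the shell and the picture viewer there is one more tool, called after "Call:" by a JSON object that holds its "name" and its "arguments", one argument or row to a line. carry_out: Moves the arm, as the interface text tells. Shift numbers are shares of 0.025 m and turn numbers shares of 0.1 rad, none past 1 either way. Its arguments: {"type":"object","properties":{"commands":{"type":"array"},"squeeze":{"type":"number"}},"required":["commands"]}

```bash
mkdir -p pics; ls
python3 - <<'E'
from cell import arm
import cv2,pickle
print(arm.observe())
d={}
for n in("scene","top"):
    d[n]=arm.get_image(n); cv2.imwrite(f"pics/{n}0.png",d[n]["pixels"][:,:,::-1])
    print(n,d[n]["mtx"],d[n]["k1"],d[n]["R"],d[n]["t"])
pickle.dump(d,open("im0.pkl","wb"))
E
```

```text
pics
{'clock': 0.0, 'joints': array([-1.27863426,  0.43523384,  0.02496179,  1.5740573 , -0.01157966,
        1.13398852, -0.07510818]), 'dq': array([-0.00188613, -0.00229237,  0.00030258,  0.0006149 ,  0.00086941,
        0.0009614 ,  0.00180164]), 'joint_efforts': array([ 5.44000850e-04, -6.67862391e+01,  9.84833501e-01, -3.14435935e+01,
       -6.06396748e-02,  4.29714366e-02,  1.51352738e-04]), 'position': array([0.24021435, 0.57640136, 0.18735353]), 'ee_rot': array([-6.16133300e-01, -3.08042823e+00,  2.41128295e-03]), 'force': array([-0.88866919,  0.15986333, -0.01479683]), 'ft_torque': array([-0.03886985, -0.04549492, -0.00620609]), 'gripper_force': 0.0, 'width': 0.9992709830917479}
scene [[480.643048     0.         293.15539138]
 [  0.         480.643048   205.88361302]
 [  0.           0.           1.        ]] -0.11618322954462862 [[-0.20657572  0.97826412 -0.01804949]
 [ 0.67062327  0.12813172 -0.73064813]
 [-0.71245414 -0.16303858 -0.68251558]] [ 0.06710042 -0.25882747  1.70192429]
top [[449.8782892    0.         285.09871572]
 [  0.         449.8782892  207.29915071]
 [  0.           0.           1.        ]] -0.05715646008001922 [[ 0.02173041 -0.99974644 -0.00590253]
 [-0.99550699 -0.02109327 -0.09230878]
 [ 0.09216087  0.00788192 -0.99571294]] [0.06647933 0.57274769 0.94171214]
```

View pics/top0.png

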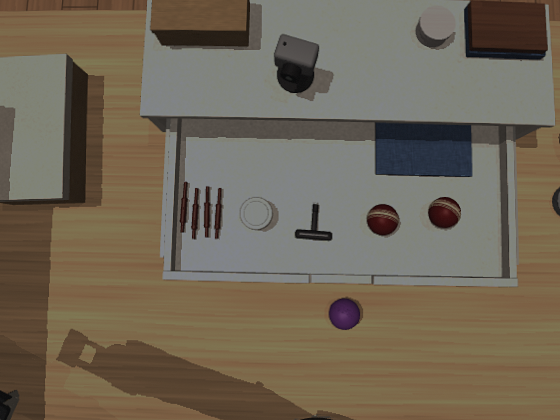

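View pics/scene0.png

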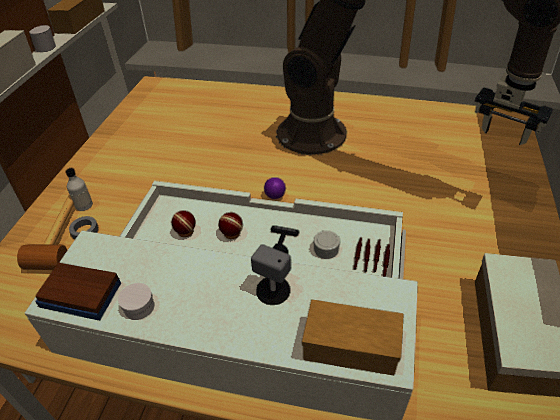

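The top view shows the balls at about (383,219) and (444,212), the inspection camera at (296,65), the wrench at (315,225), the tin at (256,213) and the bails near x 185–220. The purple look-alike is at (344,314). The scene view shows the balls at (183,223) and (231,225) and the camera at (271,262). Next I'll measure the balls and look at enlarged crops.

```bash
cat > h.py <<'E'
import numpy as np, cv2
from scipy.optimize import least_squares
def norm(im,uv):
    uv=np.asarray(uv,float).reshape(-1,1,2)
    return cv2.undistortPoints(uv,im["mtx"],np.array([im["k1"],0,0,0.]),criteria=None if 0 else (3,50,1e-10)) .reshape(-1,2) if False else cv2.undistortPointsIter(uv,im["mtx"],np.array([im["k1"],0,0,0.]),np.eye(3),np.eye(3),(3,50,1e-10)).reshape(-1,2)
def ray(im,uv):
    n=norm(im,uv); d=np.c_[n,np.ones(len(n))]@im["R"]
    return -im["R"].T@im["t"], d      # centre, dirs (unit z-depth)
def pts(im,uv):
    uv=np.asarray(uv); c,d=ray(im,uv); z=im["range_z"][uv[:,1],uv[:,0]]
    return (c+d*z[:,None])[z>0], uv[z>0]
def sphere(P,r=.033):
    f=least_squares(lambda c:np.linalg.norm(P-c,axis=1)-r,P.mean(0)-[0,0,.02],loss="soft_l1",f_scale=.002)
    return f.x
def tri(obs):   # [(im,uv)...]
    A=np.zeros((3,3));b=np.zeros(3)
    for im,uv in obs:
        c,d=ray(im,[uv]);d=d[0]/np.linalg.norm(d[0]);M=np.eye(3)-np.outer(d,d);A+=M;b+=M@c
    return np.linalg.solve(A,b)
def wrist(arm):
    s=arm.observe(); im=arm.get_image("wrist")
    T=np.eye(4);T[:3,:3]=cv2.Rodrigues(s["ee_rot"])[0];T[:3,3]=s["position"]
    E=np.linalg.inv(T@im["tool_from_camera"]); im["R"]=E[:3,:3];im["t"]=E[:3,3]; return s,im
def seam(im,c,uv0,rad,thr=None):
    """seam pixels on ball centred c: hit ray with sphere, fit plane through the centre"""
    h,w=im["range_z"].shape; V,U=np.mgrid[0:h,0:w]; m=(U-uv0[0])**2+(V-uv0[1])**2<rad**2
    uv=np.c_[U[m],V[m]]; o,d=ray(im,uv); d=d/np.linalg.norm(d,axis=1)[:,None]
    b=d@(o-c); disc=b*b-((o-c)@(o-c)-.033**2)
    ok=disc>(.010)**2; uv=uv[ok]; X=o+d[ok]*(-b[ok]-np.sqrt(disc[ok]))[:,None]
    p=im["pixels"][uv[:,1],uv[:,0]].astype(float); s=p[:,1]/np.maximum(p[:,0],20)
    wgt=(s>.45)&(p[:,0]>60) if thr is None else thr(p); Q=(X-c)[wgt]/.033
    best=None
    rng=np.random.default_rng(0)
    for _ in range(500):
        a,b2=Q[rng.integers(len(Q),size=2)];n=np.cross(a,b2);l=np.linalg.norm(n)
        if l<.3: continue
        inl=abs(Q@n/l)<.1
        if best is None or inl.sum()>best.sum(): best=inl
    n=np.linalg.svd(Q[best])[2][2]; return n*np.sign(n[1]),best.sum(),len(Q),abs(Q[best]@n).mean()
E
cat > a.py <<'E'
import pickle; from h import *
d=pickle.load(open("im0.pkl","rb"))
B={"L":((383,219),(231,225)),"R":((444,212),(183,223))}
for k,(t,s) in B.items():
    cs=[]
    for n,uv in(("top",t),("scene",s)):
        im=d[n];V,U=np.mgrid[0:420,0:560]; m=(U-uv[0])**2+(V-uv[1])**2<13**2
        P,_=pts(im,np.c_[U[m],V[m]]);c=sphere(P[P[:,2]>.04]);cs.append(c);print(k,n,c.round(4))
    print(" tri",tri([(d["top"],t),(d["scene"],s)]).round(4))
    c=np.mean(cs,0)
    for (n,uv),c in zip((("top",t),("scene",s)),cs):print(" seam",n,seam(d[n],c,uv,16))
def crop(n,x,y,w,h,f): return cv2.resize(d[n]["pixels"][y:y+h,x:x+w,::-1],None,fx=f,fy=f,interpolation=cv2.INTER_CUBIC)
A=np.vstack([np.hstack([crop("top",360,190,110,50,4)]),np.hstack([crop("scene",155,200,110,50,4)])])
C=np.hstack([crop("top",260,30,70,75,5)[:375],crop("scene",240,235,70,75,5)])
cv2.imwrite("pics/balls.png",A);cv2.imwrite("pics/cam.png",C)
cv2.imwrite("pics/both.png",np.vstack([np.pad(C,((0,0),(0,100),(0,0))),np.pad(cv2.resize(np.hstack([A[:200],A[200:]]),(800,182)),((0,0),(0,0),(0,0)))]))
# housing top points
im=d["top"];V,U=np.mgrid[30:105,260:330];uv=np.c_[U.ravel(),V.ravel()];P,_=pts(im,uv)
np.set_printoptions(suppress=True,precision=4)
Q=P[(P[:,2]>.255)&(P[:,2]<.3)]
print("housing",len(Q),Q.mean(0),np.percentile(P[:,2],[5,50,95]),cv2.minAreaRect((Q[Q[:,2]>.266,:2]*1000).astype(np.float32)))
E
python3 a.py
```

```text
L top [ 0.5468 -0.1225  0.0615]
L scene [ 0.5472 -0.1245  0.0611]
 tri [ 0.548  -0.1246  0.0566]
 seam top (array([-0.96714878,  0.17682293,  0.18263871]), np.int64(91), 223, np.float64(0.05333780912717848))
 seam scene (array([-0.91282704,  0.22072961,  0.343548  ]), np.int64(58), 127, np.float64(0.0509690542101212))
R top [ 0.5647 -0.2531  0.0615]
R scene [ 0.5649 -0.2547  0.0607]
 tri [ 0.5657 -0.2548  0.0563]
 seam top (array([-0.84204151,  0.51430288,  0.16266112]), np.int64(92), 212, np.float64(0.05172088013127887))
 seam scene (array([-0.79100865,  0.50715232,  0.34220146]), np.int64(55), 114, np.float64(0.05042082376268396))
housing 1385 [0.8044 0.0655 0.2706] [0.1588 0.1621 0.2743] ((803.491943359375, 66.98115539550781), (69.025146484375, 63.92756652832031), 72.77259826660156)
```

View pics/both.png

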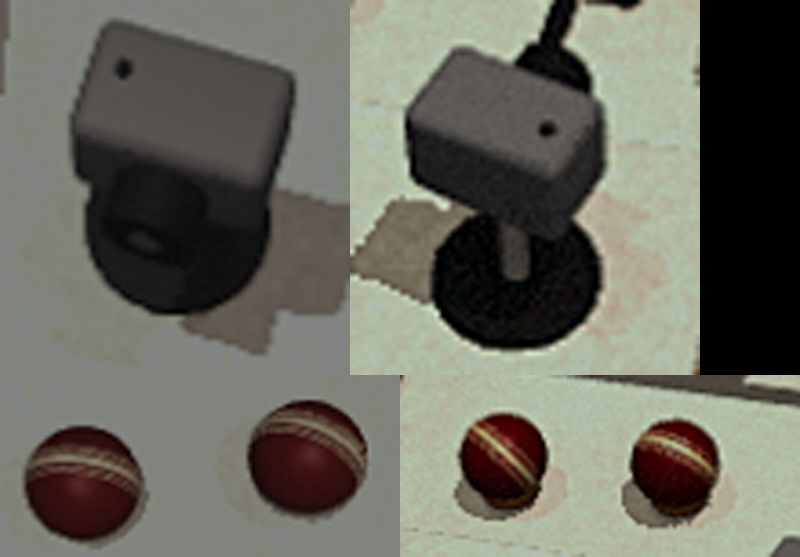

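The crop shows the housing turned so the lens points towards −x and slightly +y. Its top-face corners in the crop are about (110,20), (295,75), (270,190) and (75,130). Both balls' seams run mostly across the picture. Next I'll fix the housing's axes, the shelf edge and the wrist camera's mounting.

```bash
cat > b.py <<'E'
import pickle; from h import *
from cell import arm
np.set_printoptions(suppress=True,precision=4)
d=pickle.load(open("im0.pkl","rb")); im=d["top"]
def onz(im,uv,z):
    c,D=ray(im,uv); return c+D*((z-c[2])/D[:,2])[:,None]
px=np.array([[110,20],[295,75],[270,190],[75,130]])/5+[260,30]-.4
C=onz(im,px,.273); print("corners",C[:,:2])
V,U=np.mgrid[30:105,260:330];uv=np.c_[U.ravel(),V.ravel()];P,uv=pts(im,uv)
poly=px.astype(np.float32); ins=np.array([cv2.pointPolygonTest(poly,(float(a),float(b)),True)>-1.5 for a,b in uv])&(P[:,2]>.262)
print("top z",np.median(P[ins,2])); (c,s,a)=cv2.minAreaRect((P[ins,:2]*1000).astype(np.float32)); print(c,s,a)
# gray-level mask rect on plane
g=im["pixels"].astype(int).sum(2)
for n in("scene","top"):
    print(n,[ (r,int(d[n]["pixels"][r,289 if n=="top" else 271].sum())) for r in (50,60,70,78)])
# barrel pixels: points with z .235-.268 in front of housing
b=(P[:,2]>.22)&(P[:,2]<.268)&(P[:,0]<.79)&~ins
Q=P[b]; print("barrel",len(Q),Q.mean(0),"min x",np.percentile(Q[:,0],[0,3,10]))
import collections
k=np.argsort(Q[:,0])[:25]; print(Q[k].mean(0))
# shelf edge
cols=[250,350,450];
for c0 in cols:
    P2,_=pts(im,np.c_[np.full(60,c0),np.arange(90,150)]); q=P2[P2[:,2]>.13]; print("edge x",q[:,0].min(),q[:,1].mean(),q[:,2].mean())
s,w=wrist(arm); print(w["tool_from_camera"],w["mtx"][0])
E
python3 b.py
```

```text
corners [[0.8408 0.089 ]
 [0.8226 0.0268]
 [0.7822 0.0346]
 [0.8018 0.0998]]
top z 0.27329832006190896
(812.8754272460938, 64.05342864990234) (69.14885711669922, 44.23697280883789) 73.0647964477539
scene [(50, 248), (60, 266), (70, 255), (78, 190)]
top [(50, 244), (60, 177), (70, 76), (78, 99)]
barrel 355 [0.7793 0.0662 0.2578] min x [0.7688 0.7698 0.7712]
[0.7698 0.0641 0.2522]
edge x 0.7294357550685713 0.1487224147728151 0.16010476233185136
edge x 0.72901545223487 -0.0413881207245312 0.16038685409902878
edge x 0.7276715213991556 -0.233105196055595 0.16017087643171804
[[ 0.0001 -0.9588 -0.284   0.0768]
 [ 1.      0.0003 -0.0006 -0.    ]
 [ 0.0007 -0.284   0.9588 -0.1976]
 [ 0.      0.      0.      1.    ]] [318.3371   0.     285.4777]
```

Call:
{"name": "carry_out", "arguments": {
  "commands": [
    [1, 0, 0, 0, 0, 0, -1],
    [1, 0, 0, 0, 0, 0, -1],
    [1, 0, 0, 0, 0, 0, -1],
    [1, 0, 0, 0, 0, 0, -0.95],
    [1, -0.44, -1, 0, 0, 0, 0],
    [1, -0.44, -1, 0, 0, 0, 0],
    [1, -0.44, -1, 0, 0, 0, 0],
    [1, -0.44, -1, 0, 0, 0, 0]
  ]
}}

```text
clock: 0.95
position: [0.2847, 0.4757, 0.1879]
ee_rot: [0.0, -3.141, 0.001]
force: [0.4, 0.4, 0.4]
width: 1.0
gripper_force: 0.0
```

Call:
{"name": "carry_out", "arguments": {
  "commands": [
    [1, -0.44, -1, 0, 0, 0, 0],
    [1, -0.44, -1, 0, 0, 0, 0],
    [1, -0.44, -1, 0, 0, 0, 0],
    [1, -0.44, -1, 0, 0, 0, 0],
    [1, -0.44, -1, 0, 0, 0, 0],
    [1, -0.44, -1, 0, 0, 0, 0],
    [1, -0.44, -1, 0, 0, 0, 0],
    [1, -0.44, -1, 0, 0, 0, 0]
  ]
}}

```text
clock: 1.75
position: [0.3727, 0.2757, 0.1881]
ee_rot: [0.0, -3.141, 0.0]
force: [0.2, 0.1, 0.1]
width: 1.006
gripper_force: 0.0
```

Call:
{"name": "carry_out", "arguments": {
  "commands": [
    [1, -0.44, -1, 0, 0, 0, 0],
    [1, -0.44, -1, 0, 0, 0, 0],
    [1, -0.44, -1, 0, 0, 0, 0],
    [1, -0.44, -1, 0, 0, 0, 0],
    [1, -0.44, -1, 0, 0, 0, 0],
    [1, -0.44, -1, 0, 0, 0, 0],
    [1, -0.44, -1, 0, 0, 0, 0],
    [1, -0.44, -1, 0, 0, 0, 0]
  ]
}}

```text
clock: 2.55
position: [0.4606, 0.0759, 0.1881]
ee_rot: [0.0, -3.141, -0.0]
force: [0.8, 0.5, 0.5]
width: 0.998
gripper_force: 0.0
```

Call:
{"name": "carry_out", "arguments": {
  "commands": [
    [1, -0.44, -1, 0, 0, 0, 0],
    [1, -0.44, -1, 0, 0, 0, 0],
    [1, -0.44, -1, 0, 0, 0, 0],
    [1, -0.44, -1, 0, 0, 0, 0],
    [1, -0.44, -1, 0, 0, 0, 0],
    [1, -0.44, -1, 0, 0, 0, 0],
    [1, -0.44, -1, 0, 0, 0, 0],
    [1, -0.44, -1, 0, 0, 0, 0]
  ]
}}

```text
clock: 3.35
position: [0.5487, -0.124, 0.1879]
ee_rot: [0.0, -3.141, -0.0]
force: [1.1, -0.8, -0.4]
width: 1.0
gripper_force: 0.0
```

```bash
cat > w.py <<'E'
import sys,pickle; from h import *
from cell import arm
np.set_printoptions(suppress=True,precision=4)
s,im=wrist(arm); name=sys.argv[1]; g=np.array(eval(sys.argv[2]))  # guess centre
cv2.imwrite(f"pics/{name}.png",im["pixels"][:,:,::-1]); pickle.dump((s,im),open(name+".pkl","wb"))
p=im["R"]@g+im["t"]; uv=im["mtx"]@np.r_[p[:2]/p[2],1]; r=im["mtx"][0,0]*.033/p[2]; print("uv",uv[:2],"r",r)
V,U=np.mgrid[0:420,0:560]; m=(U-uv[0])**2+(V-uv[1])**2<(.85*r)**2
P,_=pts(im,np.c_[U[m],V[m]]); c=sphere(P); print("sphere",c)
print(seam(im,c,uv,1.1*r))
x,y,k=int(uv[0]),int(uv[1]),int(1.2*r)
cr=im["pixels"][max(y-k,0):y+k,max(x-k,0):x+k,::-1]
cv2.imwrite(f"pics/{name}c.png",cv2.resize(cr,(500,500),interpolation=cv2.INTER_CUBIC))
E
python3 w.py w1 "[.547,-.1235,.061]"
```

```text
uv [286.1628 189.6132] r 31.592920786832273
sphere [ 0.5473 -0.1235  0.0618]
(array([-0.9786,  0.088 ,  0.1859]), np.int64(344), 1560, np.float64(0.050106356861109175))
```

View pics/w1.png

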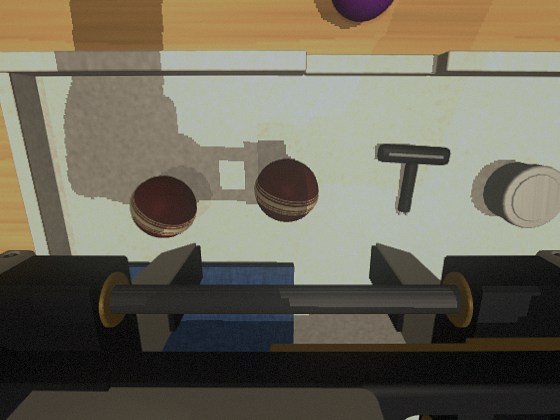

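The wrist view shows ball L at (286,190) between the fingers and ball R at (164,206), with the wrench and tin clear to the right. The centre agrees across all three cameras. I'll refit the seams with a more robust band correlation.

```bash
cat >> h.py <<'E'
def band(im,c,maxcos=.35,hide=None):
    """unit vectors on visible sphere + seam score"""
    p=im["R"]@c+im["t"]; uv0=(im["mtx"]@np.r_[p[:2]/p[2],1])[:2]; r=im["mtx"][0,0]*.033/p[2]*1.15
    U,V=np.meshgrid(np.arange(int(uv0[0]-r-6),int(uv0[0]+r+6)),np.arange(int(uv0[1]-r-6),int(uv0[1]+r+6)))
    uv=np.c_[U.ravel(),V.ravel()]; uv=uv[(uv[:,0]>=0)&(uv[:,0]<560)&(uv[:,1]>=0)&(uv[:,1]<420)]
    o,d=ray(im,uv); d=d/np.linalg.norm(d,axis=1)[:,None]
    b=d@(o-c); disc=b*b-((o-c)@(o-c)-.033**2); ok=disc>(maxcos*.033)**2
    X=o+d[ok]*(-b[ok]-np.sqrt(disc[ok]))[:,None]; uv=uv[ok]
    # drop occluded pixels by depth
    z=(X@im["R"].T+im["t"])[:,2]; zr=im["range_z"][uv[:,1],uv[:,0]]; k=(zr>0)&(abs(zr-z)<.008)
    p=im["pixels"][uv[k,1],uv[k,0]].astype(float); s=(p[:,1]+p[:,2])/(2*p[:,0]+20)
    return (X[k]-c)/.033,s
def seamfit(obs,w=.1,n0=None):
    D=[band(im,c) for im,c in obs]; D=[(Q,(s-s.mean())/s.std()) for Q,s in D if len(Q)>40]
    def f(n):
        n=n/np.linalg.norm(n); t=0
        for Q,s in D:
            g=np.exp(-(Q@n/w)**2); t+=((g-g.mean())*s).sum()/np.sqrt(len(s)*((g-g.mean())**2).sum())
        return -t/len(D)
    from scipy.optimize import minimize
    i=np.arange(4000)+.5; ph=np.arccos(1-i/4000); th=np.pi*(1+5**.5)*i
    G=np.c_[np.cos(th)*np.sin(ph),np.sin(th)*np.sin(ph),np.cos(ph)]
    n=min(G,key=f); n=minimize(f,n,method="Nelder-Mead",options=dict(xatol=1e-4,fatol=1e-5)).x; n/=np.linalg.norm(n)
    return n*np.sign(n[2] or 1),f(n)
E
python3 - <<'E'
import pickle; from h import *
np.set_printoptions(suppress=True,precision=3)
d=pickle.load(open("im0.pkl","rb")); s,w=pickle.load(open("w1.pkl","rb"))
V,U=np.mgrid[0:420,0:560]; m=(U-164)**2+(V-206)**2<27**2
P,_=pts(w,np.c_[U[m],V[m]]); cR=sphere(P); print(cR)
for k,cs in(("L",((.5468,-.1225,.0615),(.5472,-.1245,.0611),(.5473,-.1235,.0618))),("R",((.5647,-.2531,.0615),(.5649,-.2547,.0607),cR))):
    o=[(d["top"],np.array(cs[0])),(d["scene"],np.array(cs[1])),(w,np.array(cs[2]))]
    for x in o: print(k,seamfit([x]))
    print(k,"all",seamfit(o))
E
```

```text
[ 0.565 -0.253  0.062]
L (array([-0.923,  0.199,  0.329]), np.float64(-0.767251537375017))
L (array([-0.922,  0.218,  0.32 ]), np.float64(-0.783396669304662))
L (array([-0.93 ,  0.197,  0.31 ]), np.float64(-0.598682460152023))
L all (array([-0.924,  0.208,  0.32 ]), np.float64(-0.7145786153808836))
R (array([-0.791,  0.51 ,  0.338]), np.float64(-0.7347819650271211))
R (array([-0.79 ,  0.506,  0.346]), np.float64(-0.7957995257216939))
R (array([-0.791,  0.508,  0.339]), np.float64(-0.6618181906341236))
R all (array([-0.791,  0.508,  0.341]), np.float64(-0.7306138317086376))
```

```bash
cat > f.py <<'E'
from cell import arm
import numpy as np
F=[]
for _ in range(8):
    F.append(arm.observe()); arm.get_image("wrist")
print("force",np.mean([a["force"] for a in F],0).round(2),"sd",np.std([a["force"] for a in F],0).round(2),"tau",np.mean([a["joint_efforts"] for a in F],0).round(2)[1:4],F[-1]["position"].round(4),F[-1]["width"],F[-1]["gripper_force"],F[-1]["clock"])
E
python3 f.py
```

```text
force [ 0.08 -0.13 -0.27] sd [0.39 1.7  0.37] tau [-55.41   3.59 -30.02] [ 0.5483 -0.1218  0.1881] 0.9967460871726643 0.0 3.75
```

Call:
{"name": "carry_out", "arguments": {
  "commands": [
    [1, 0.06, 0.02, 1, 0, 0, 0],
    [1, 0, 0, 1, 0, 0, 0],
    [1, 0, 0, 1, 0, 0, 0],
    [1, 0, 0, 1, 0, 0, 0],
    [1, 0, 0, 1, 0, 0, 0],
    [1, 0, 0, 0.82, 0, 0, 0],
    [1, 0, 0, 0, 0, 0, 0]
  ],
  "squeeze": 25
}}

```text
clock: 4.5
position: [0.545, -0.1214, 0.0404]
ee_rot: [0.002, -3.137, -0.001]
force: [0.4, -0.7, -0.5]
width: 1.001
gripper_force: 0.0
```

Call:
{"name": "carry_out", "arguments": {
  "commands": [
    [0, 0, 0, 0, 0, 0, 0],
    [0, 0, 0, 0, 0, 0, 0],
    [0, 0, 0, 0, 0, 0, 0],
    [0, 0, 0, 0, 0, 0, 0],
    [0, 0, 0, 0, 0, 0, 0],
    [0, 0, 0, 0, 0, 0, 0]
  ],
  "squeeze": 25
}}

```text
clock: 5.1
position: [0.5472, -0.1228, 0.043]
ee_rot: [-0.0, 3.141, -0.0]
force: [-0.6, -0.8, 3.6]
width: 0.525
gripper_force: 18.0
```

Opening 0.525 is 48 mm, which doesn't fit a 66 mm ball gripped across its centre, so I'll look before lifting.

```bash
python3 w.py w2 "[.5473,-.1235,.0615]"
python3 - <<'E'
from cell import arm
s=arm.observe();print(s["width"],s["gripper_force"],s["force"],s["position"])
E
```

```text
uv [284.495  246.4477] r 54.277541121761274
sphere [ 0.5474 -0.123   0.0621]
(array([-0.9716,  0.2111,  0.1068]), np.int64(633), 1213, np.float64(0.04674991181228032))
0.514766287624006 20.42723000049591 [-0.6494038  -1.44291715  5.29400879] [ 0.54737783 -0.1230409   0.04309812]
```

View pics/w2.png

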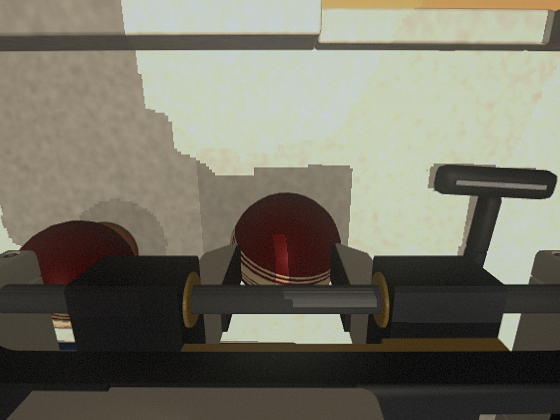

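The ball is properly between the pads at (286,240) and has not shifted, so the opening scale must be non-linear. I'll lift and weigh it.

Call:
{"name": "carry_out", "arguments": {
  "commands": [
    [0, 0, 0, 0, 0, 0, 0],
    [0, 0, 0, -0.4, 0, 0, 0],
    [0, 0, 0, -0.8, 0, 0, 0],
    [0, 0, 0, -0.8, 0, 0, 0],
    [0, 0, 0, -0.8, 0, 0, 0],
    [0, 0, 0, -0.4, 0, 0, 0],
    [0, 0, 0, 0, 0, 0, 0],
    [0, 0, 0, 0, 0, 0, 0]
  ],
  "squeeze": 30
}}

```text
clock: 5.95
position: [0.5467, -0.1223, 0.1221]
ee_rot: [0.001, -3.141, -0.0]
force: [0.3, 0.7, -0.1]
width: 0.006
gripper_force: 0.0
```

```bash
python3 f.py; python3 w.py w3 "[.5473,-.1235,.141]"
```

```text
force [-0.04  0.14  0.16] sd [0.45 0.33 0.32] tau [-58.53   4.73 -27.6 ] [ 0.5467 -0.1225  0.1221] 0.0019292957643988603 0.0 6.3
uv [284.033  247.2287] r 54.30722813181386
sphere [ 0.5433 -0.1234  0.1295]
(array([-0.9027,  0.2775, -0.3287]), np.int64(1119), 4262, np.float64(0.04903875360327878))
```

View pics/w3.png

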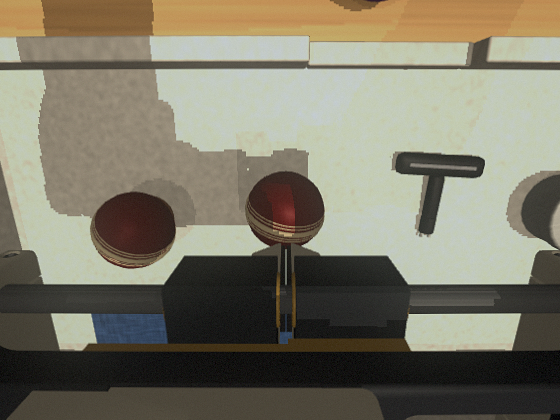

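Run:
```python
import pickle; from h import *
from cell import arm
np.set_printoptions(suppress=True,precision=4)
for f in("w1","w2","w3"):
    s,im=pickle.load(open(f+".pkl","rb")); T=im["tool_from_camera"]
    z=im["range_z"];V,U=np.mgrid[0:420,0:560]
    n=norm(im,np.c_[U.ravel(),V.ravel()]); P=np.c_[n,np.ones(len(n))]*z.reshape(-1,1); P=P@T[:3,:3].T+T[:3,3]
    P=P[(z.ravel()>0)&(abs(P[:,0])<.02)&(abs(P[:,1])<.07)&(P[:,2]<.01)&(P[:,2]>-.06)]
    print(f,s["width"],len(P))
    for a in np.arange(-.06,.01,.01):
        q=P[(P[:,2]>=a)&(P[:,2]<a+.01)]
        for sg in(1,-1):
            r=q[q[:,1]*sg>0.002]
            if len(r)>5: print(f" z{a:.2f} side{sg} y {np.percentile(r[:,1]*sg,[2,50,98]).round(4)} x {np.percentile(r[:,0],[2,98]).round(4)} n{len(r)}")
d=arm.get_image("top"); V,U=np.mgrid[0:420,0:560]
d=arm.get_image("scene")
P,uv=pts(d,np.c_[U.ravel(),V.ravel()]); m=(np.hypot(P[:,0]-.547,P[:,1]+.1235)<.04)&(P[:,2]<.1)&(P[:,2]>.045)
print(m.sum(), sphere(P[m]))
```

```text
w1 1.0002451100887138 1633
 z-0.06 side1 y [0.0456 0.0489 0.0618] x [-0.004   0.0117] n459
 z-0.06 side-1 y [0.0457 0.0487 0.0618] x [-0.0041  0.0117] n473
 z-0.05 side1 y [0.0456 0.0461 0.0575] x [-0.008   0.0117] n338
 z-0.05 side-1 y [0.0458 0.0463 0.0571] x [-0.0081  0.0116] n333
 z-0.04 side1 y [0.0459 0.0461 0.0488] x [-0.0082  0.011 ] n15
 z-0.04 side-1 y [0.046  0.0464 0.05  ] x [-0.0092  0.011 ] n15
w2 0.5251323589731842 6616
 z-0.06 side1 y [0.0022 0.01   0.0397] x [-0.0062  0.0117] n829
 z-0.06 side-1 y [0.0023 0.0105 0.0396] x [-0.0062  0.0117] n867
 z-0.05 side1 y [0.0028 0.0153 0.0316] x [-0.0091  0.0193] n1865
 z-0.05 side-1 y [0.0028 0.0155 0.0315] x [-0.0088  0.0194] n1835
 z-0.04 side1 y [0.0161 0.0235 0.0286] x [-0.0123  0.0199] n295
 z-0.04 side-1 y [0.0177 0.0237 0.0289] x [-0.0135  0.0197] n289
 z-0.03 side1 y [0.0241 0.028  0.0319] x [0.0054 0.0199] n91
 z-0.03 side-1 y [0.0243 0.0288 0.0322] x [0.0064 0.0199] n107
 z-0.02 side1 y [0.0268 0.028  0.0299] x [0.0133 0.0191] n7
 z-0.02 side-1 y [0.0264 0.029  0.0321] x [0.0095 0.0194] n12
w3 0.002242454954628049 684
 z-0.06 side1 y [0.0022 0.0081 0.0161] x [0.01   0.0118] n158
 z-0.06 side-1 y [0.0022 0.0083 0.0163] x [0.0098 0.0118] n161
 z-0.05 side1 y [0.0023 0.0061 0.0132] x [0.0097 0.0117] n108
 z-0.05 side-1 y [0.0023 0.006  0.0129] x [0.0098 0.0118] n111
469 [ 0.5472 -0.1246  0.0613]
```

The slip is explained. In the depth data the finger tips end about 38–40 mm behind the reported TCP, so the pads met the ball high up. The ball is still in its ring at (285,210). I'll pin down the tip position before trying again.

Run:
```python
import pickle; from h import *
from cell import arm
np.set_printoptions(suppress=True,precision=4)
for f in("w1","w3"):
    s,im=pickle.load(open(f+".pkl","rb")); T=im["tool_from_camera"]
    z=im["range_z"];V,U=np.mgrid[0:420,0:560]
    n=norm(im,np.c_[U.ravel(),V.ravel()]); P=np.c_[n,np.ones(len(n))]*z.reshape(-1,1); P=P@T[:3,:3].T+T[:3,3]
    k=(z.ravel()>0)&(abs(P[:,0])<.03)&(abs(P[:,1])<.075)&(P[:,2]<.012); o=np.argsort(-P[k,2])[:400:25]
    print(f,np.c_[P[k][o],np.c_[U.ravel(),V.ravel()][k][o]])
```

```text
w1 [[  0.0093  -0.0478  -0.0385 197.     245.    ]
 [  0.011   -0.0495  -0.0399 193.     243.    ]
 [ -0.0077  -0.0459  -0.0404 202.     275.    ]
 [ -0.0001  -0.0458  -0.041  201.     263.    ]
 [  0.0037   0.0458  -0.0414 371.     257.    ]
 [  0.0097  -0.0469  -0.042  197.     247.    ]
 [  0.011    0.0508  -0.0424 382.     245.    ]
 [ -0.004    0.046   -0.0428 371.     271.    ]
 [  0.0114   0.051   -0.0433 383.     245.    ]
 [ -0.0047  -0.0459  -0.0438 200.     273.    ]
 [  0.0112   0.0539  -0.0441 389.     246.    ]
 [  0.0102  -0.0482  -0.0446 193.     248.    ]
 [  0.0109  -0.0523  -0.0449 185.     247.    ]
 [ -0.0068   0.0456  -0.0452 371.     278.    ]
 [  0.0067   0.046   -0.0456 374.     255.    ]
 [  0.0114  -0.0498  -0.046  189.     247.    ]]
w3 [[  0.0095   0.0008  -0.0389 287.     245.    ]
 [  0.0099   0.0002  -0.0412 286.     246.    ]
 [  0.0111   0.0028  -0.0426 291.     245.    ]
 [  0.0111  -0.004   -0.0439 278.     246.    ]
 [  0.0098   0.0007  -0.0449 287.     249.    ]
 [  0.0097   0.0018  -0.0458 289.     250.    ]
 [  0.0111  -0.0095  -0.0465 267.     248.    ]
 [  0.0109   0.0069  -0.0473 299.     249.    ]
 [  0.0117   0.0084  -0.0479 302.     248.    ]
 [  0.0098   0.0002  -0.0487 286.     252.    ]
 [  0.0101  -0.0008  -0.0493 284.     252.    ]
 [  0.0114   0.0068  -0.0497 299.     250.    ]
 [  0.0116  -0.0048  -0.0502 276.     250.    ]
 [  0.0097   0.0007  -0.0509 287.     254.    ]
 [  0.0099  -0.0013  -0.0513 283.     254.    ]
 [  0.0117   0.0037  -0.0517 293.     251.    ]]
```

Call:
{"name": "carry_out", "arguments": {
  "commands": [
    [1, 0, 0, 0, 0, 0, 0],
    [1, 0, 0, 0, 0, 0, 0],
    [1, 0, 0, 0, 0, 0, 0],
    [1, 0, 0, 0, 0, 0, 0],
    [1, 0, 0, 0, 0, 0, 0],
    [1, 0, 0, 0, 0, 0, 0]
  ]
}}

```text
clock: 7.1
position: [0.547, -0.1225, 0.1226]
ee_rot: [-0.0, 3.142, 0.0]
force: [0.4, -0.8, 0.9]
width: 0.478
gripper_force: 0.0
```

Tips are at tool z ≈ −0.039, so the pad centre is at about −0.058 and the TCP needs to go to z ≈ 0.0035.

Call:
{"name": "carry_out", "arguments": {
  "commands": [
    [1, 0, 0, 0, 0, 0, 0],
    [1, 0, 0, 0, 0, 0, 0],
    [1, 0, 0, 0, 0, 0, 0],
    [1, 0, 0, 0, 0, 0, 0],
    [1, 0, 0, 0, 0, 0, 0],
    [1, 0, 0, 0, 0, 0, 0],
    [1, 0, 0, 0.8, 0, 0, 0]
  ]
}}

```text
clock: 7.8
position: [0.549, -0.1229, 0.1045]
ee_rot: [-0.0, 3.137, -0.001]
force: [1.0, 0.3, -0.6]
width: 0.998
gripper_force: 0.0
```

Call:
{"name": "carry_out", "arguments": {
  "commands": [
    [1, 0, 0, 1, 0, 0, 0],
    [1, 0, 0, 1, 0, 0, 0],
    [1, 0, 0, 1, 0, 0, 0],
    [1, 0, 0, 0.6, 0, 0, 0],
    [1, 0, 0, 0.35, 0, 0, 0],
    [1, 0, 0, 0, 0, 0, 0]
  ]
}}

```text
clock: 8.4
position: [0.5463, -0.1225, 0.003]
ee_rot: [0.0, -3.14, -0.0]
force: [-0.5, -0.4, -0.0]
width: 0.999
gripper_force: 0.0
```

Call:
{"name": "carry_out", "arguments": {
  "commands": [
    [0, 0, 0, 0, 0, 0, 0],
    [0, 0, 0, 0, 0, 0, 0],
    [0, 0, 0, 0, 0, 0, 0],
    [0, 0, 0, 0, 0, 0, 0],
    [0, 0, 0, 0, 0, 0, 0],
    [0, 0, 0, 0, 0, 0, 0]
  ],
  "squeeze": 30
}}

```text
clock: 9.0
position: [0.5475, -0.1231, 0.0045]
ee_rot: [0.0, 3.14, -0.001]
force: [-0.5, -1.1, 7.0]
width: 0.707
gripper_force: 30.0
```

Now the opening is 65 mm with a 30 N grip, which is a proper grasp. I'll lift and weigh.

Call:
{"name": "carry_out", "arguments": {
  "commands": [
    [0, 0, 0, -0.4, 0, 0, 0],
    [0, 0, 0, -0.8, 0, 0, 0],
    [0, 0, 0, -0.8, 0, 0, 0],
    [0, 0, 0, -0.8, 0, 0, 0],
    [0, 0, 0, -0.4, 0, 0, 0],
    [0, 0, 0, 0, 0, 0, 0],
    [0, 0, 0, 0, 0, 0, 0]
  ]
}}

```text
clock: 9.7
position: [0.5465, -0.1222, 0.0833]
ee_rot: [0.001, -3.141, -0.001]
force: [-0.7, -0.0, -3.8]
width: 0.706
gripper_force: 30.0
```

```bash
python3 f.py
```

```text
force [ 0.12 -0.02 -3.94] sd [0.42 0.23 0.31] tau [-62.33   5.25 -26.81] [ 0.5467 -0.1225  0.0834] 0.7070344532130028 29.999492168426514 10.05
```

About 3.9 N, so L is the weighted ball and R stays where it is. Next I'll remeasure the seam and centre in the hand and work out the final pose.

```bash
cat > g.py <<'E'
import sys; from h import *
from cell import arm
np.set_printoptions(suppress=True,precision=4)
S=[];
s,w=wrist(arm); ims={"wrist":w,"top":arm.get_image("top"),"scene":arm.get_image("scene")}
S=[arm.observe()]
for _ in range(3): S.append(arm.observe()); arm.get_image("wrist")
p=np.mean([a["position"] for a in [s]+S],0); R=cv2.Rodrigues(s["ee_rot"])[0]
g=p+R@[0,0,-.058]; cs={}
obs=[]
for k,im in ims.items():
    V,U=np.mgrid[0:420,0:560]; P,uv=pts(im,np.c_[U.ravel(),V.ravel()]); col=im["pixels"][uv[:,1],uv[:,0]].astype(int)
    m=(np.linalg.norm(P-g,axis=1)<.042)&(col[:,0]>1.8*col[:,2])&(col[:,0]>35)
    if m.sum()<60: print(k,"few",m.sum()); continue
    c=sphere(P[m]); obs.append((im,c)); r=seamfit([obs[-1]]); print(k,m.sum(),c,r,len(band(im,c)[1]))
    n1=r[0]
n,q=seamfit(obs); c=np.mean([o[1] for o in obs],0)
th=np.radians(73.2); yf=np.array([np.cos(th),np.sin(th),0]); focus=np.array([.619,.123,.25])
print("all",n,q,"c",c,"tool pos",p,"ball in tool",R.T@(c-p),"clock",s["clock"])
print("angle to yf deg",np.degrees(np.arccos(abs(n@yf))),"centre err",focus-c)
for sg in(1,-1):
    # minimal rotations: final tool with z_tool as near down as possible
    nt=R.T@n*sg; 
    # keep tool x,z: final R' with R'@nt=yf; choose so that R'z is nearest -z
    def Rf(a):
        ax=np.cross(nt,yf);A=cv2.Rodrigues(ax/np.linalg.norm(ax)*np.arccos(nt@yf))[0]; return cv2.Rodrigues(yf*a)[0]@A
    a=min(np.linspace(-np.pi,np.pi,3601),key=lambda a:Rf(a)[2,2]); F=Rf(a)
    ct=R.T@(c-p)
    print(sg,"Rz",F[:,2],"Ry",F[:,1],"dturn(tool)",cv2.Rodrigues(R.T@F)[0].ravel(),"TCP target",focus-F@ct,"shift world",focus-F@ct-p)
E
python3 g.py
```

```text
wrist 8020 [ 0.5466 -0.1226  0.1406] (array([-0.9323,  0.1597,  0.3246]), np.float64(-0.5770192369839778)) 9471
top 71 [ 0.5461 -0.1234  0.1411] (array([-0.9207,  0.2779,  0.2741]), np.float64(-0.6556316575541593)) 168
scene 199 [ 0.5461 -0.1244  0.1402] (array([-0.9232,  0.1987,  0.3291]), np.float64(-0.7438387632816063)) 391
all [-0.9228  0.2001  0.3292] -0.6562048176692273 c [ 0.5463 -0.1234  0.1406] tool pos [ 0.5469 -0.1225  0.0837] ball in tool [ 0.0007 -0.0009 -0.0569] clock 10.1
angle to yf deg 85.69071538912861 centre err [0.0727 0.2464 0.1094]
1 Rz [-0.0944 -0.3148 -0.9445] Ry [ 0.9935 -0.0908 -0.069 ] dturn(tool) [ 0.323  -0.1917  1.6337] TCP target [0.6145 0.1044 0.1964] shift world [0.0675 0.2269 0.1127]
-1 Rz [ 0.0943  0.3148 -0.9445] Ry [-0.9935  0.0908 -0.0689] dturn(tool) [-0.1868 -0.317  -1.476 ] TCP target [0.6235 0.1416 0.1964] shift world [0.0766 0.2642 0.1127]
```

Call:
{"name": "carry_out", "arguments": {
  "commands": [
    [0, -0.1, 0.3, -0.35, 0, 0, 0],
    [0, -0.2, 0.6, -0.5, 0, 0, 0],
    [0, -0.3, 0.8, -0.6, 0, 0, 0],
    [0, -0.3, 0.9, -0.6, 0, 0, 0],
    [0, -0.3, 0.9, -0.6, 0, 0, 0],
    [0, -0.3, 0.9, -0.6, 0, 0, 0],
    [0, -0.3, 0.9, -0.5, 0, 0, 0],
    [0, -0.3, 0.9, -0.4, 0, 0, 0]
  ]
}}

```text
clock: 11.2
position: [0.6, 0.0342, 0.1893]
ee_rot: [-0.001, 3.14, 0.001]
force: [0.2, -0.5, -4.0]
width: 0.708
gripper_force: 30.0
```

Call:
{"name": "carry_out", "arguments": {
  "commands": [
    [0, -0.3, 0.9, -0.3, 0, 0, 0],
    [0, -0.2, 0.8, -0.06, 0, 0, 0],
    [0, -0.1, 0.7, 0, 0, 0, 0],
    [0, 0, 0.48, 0, 0, 0, 0],
    [0, 0, 0, 0, 0.1, -0.06, 0.48],
    [0, 0, 0, 0, 0.19, -0.113, 0.96],
    [0, 0, 0, 0, 0.19, -0.113, 0.96],
    [0, 0, 0, 0, 0.19, -0.113, 0.96]
  ]
}}

```text
clock: 12.0
position: [0.6139, 0.1041, 0.1966]
ee_rot: [0.526, 3.055, -0.105]
force: [-0.3, -0.1, -2.9]
width: 0.703
gripper_force: 30.0
```

Call:
{"name": "carry_out", "arguments": {
  "commands": [
    [0, 0, 0, 0, 0.19, -0.113, 0.96],
    [0, 0, 0, 0, 0.19, -0.113, 0.96],
    [0, 0, 0, 0, 0.19, -0.113, 0.96],
    [0, 0, 0, 0, 0.19, -0.113, 0.96],
    [0, 0, 0, 0, 0.19, -0.113, 0.96],
    [0, 0, 0, 0, 0.19, -0.113, 0.96],
    [0, 0, 0, 0, 0.19, -0.113, 0.96],
    [0, 0, 0, 0, 0.19, -0.113, 0.96]
  ]
}}

```text
clock: 12.8
position: [0.6139, 0.1046, 0.1966]
ee_rot: [1.587, 2.548, -0.314]
force: [-0.3, 0.1, -3.8]
width: 0.705
gripper_force: 30.0
```

Call:
{"name": "carry_out", "arguments": {
  "commands": [
    [0, 0, 0, 0, 0.19, -0.113, 0.96],
    [0, 0, 0, 0, 0.19, -0.113, 0.96],
    [0, 0, 0, 0, 0.19, -0.113, 0.96],
    [0, 0, 0, 0, 0.19, -0.113, 0.96],
    [0, 0, 0, 0, 0.19, -0.113, 0.96],
    [0, 0, 0, 0, 0.1, -0.06, 0.48],
    [0, 0, 0, 0, 0, 0, 0],
    [0, 0, 0, 0, 0, 0, 0]
  ]
}}

```text
clock: 13.6
position: [0.6143, 0.1045, 0.1965]
ee_rot: [2.157, 1.997, -0.428]
force: [0.4, 0.5, -3.8]
width: 0.706
gripper_force: 30.0
```

```bash
python3 g.py
python3 - <<'E'
from cell import arm
import cv2
s=arm.observe();print(s["joints"],s["ee_rot"])
a=arm.get_image("scene")["pixels"][160:340,170:400,::-1]; cv2.imwrite("pics/fin.png",cv2.resize(a,None,fx=3,fy=3,interpolation=cv2.INTER_CUBIC))
E
```

```text
wrist 7843 [0.6193 0.1222 0.2505] (array([-0.2664, -0.9639,  0.0018]), np.float64(-0.5676069905129678)) 9478
top 387 [0.6192 0.1219 0.2505] (array([-0.1201, -0.9865,  0.1115]), np.float64(-0.8347149441125025)) 491
scene few 34
all [-0.2927 -0.9559  0.0243] -0.6682984506326015 c [0.6193 0.1221 0.2505] tool pos [0.6143 0.1044 0.1968] ball in tool [-0.0003 -0.0003 -0.0568] clock 13.6
angle to yf deg 1.4133470967602855 centre err [-0.0003  0.0009 -0.0005]
1 Rz [ 0.0886  0.2933 -0.9519] Ry [-0.9943  0.0825 -0.0671] dturn(tool) [0.9744 0.2136 2.9749] TCP target [0.6237 0.1394 0.1959] shift world [ 0.0093  0.035  -0.0009]
-1 Rz [-0.0881 -0.2934 -0.9519] Ry [ 0.9944 -0.0825 -0.0666] dturn(tool) [-0.004   0.0241 -0.0045] TCP target [0.6144 0.1066 0.1959] shift world [ 0.      0.0022 -0.0009]
[-0.86483266  0.64779683  0.7738354   1.44632601 -0.13860104  1.35826498
 -0.20660982] [ 2.15814527  1.99619087 -0.42758112]
```

View pics/fin.png

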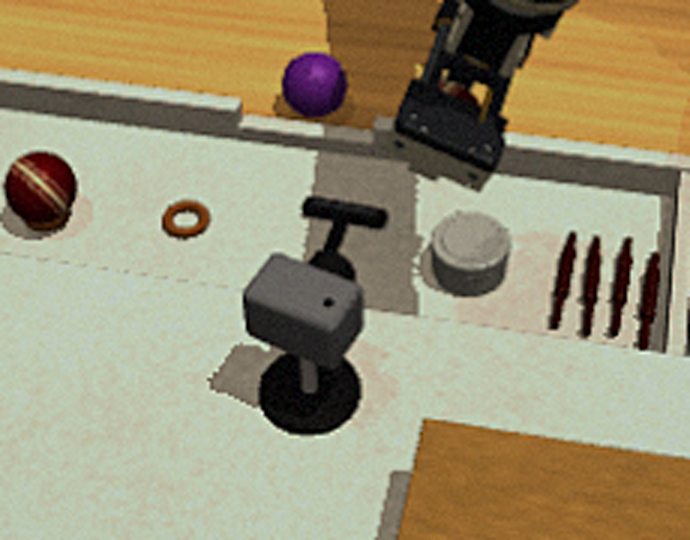

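The scene picture shows ring L empty and ball R resting in its ring at (40,190). The tin, wrench and bails look undisturbed, and the weighted ball is hidden behind the gripper. The wrist and top cameras place its centre within 1–2 mm of focus with the seam about 1.4° off, so I'm handing in.

```bash
python3 -c "
from cell import arm
s=arm.observe();print(abs(s['dq']).max(),s['gripper_force']);print(arm.sign_off())"
```

```text
0.0027255702496032925 29.99950736761093
the job is handed in; nothing more can be done
None
```

The job is handed in: the weighted ball (about 3.9 N when lifted) is held at the focus point, measured about 1 mm off centre with its seam about 1.4° from upright and edge-on; the other ball was never touched and nothing else looks moved.

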